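# Rinse a thin porcelain cup on the glass rinser

## Robot

A 6-joint arm with a two-finger parallel gripper is mounted at the origin on a cart in front of the work surface, level with it; the furniture and walls round the work are solid. World frame = base frame: x ahead of the robot, y to its left, z up, the work surface at z = 0. Lengths are in m, angles in degrees, forces in N, time in s.
With the tool pointing down it reaches from about 0.4 to 0.825 m from the base axis. Payload 7 kg.
Tool frame: the origin (TCP) lies on the mounting face of the last link; the fingertips stand 178 mm ahead of it and the grasp point (between the pads) lies 159 mm ahead of it; z points along the fingers, y is the line along which they close (so a half turn about z gives the same grasp; the last joint's range is limited). The gripper opens to 88 mm and grips with 3 to 60 N. Pads are 19 mm wide; open, the fingers measure 130 mm over their backs; the gripper's body (78 mm by 193 mm) begins 47 mm behind the grasp point.
Start: joints at [-58.264, 20.546, 0.682, 0, -70.136, -16.507], TCP at [0.177, -0.651, 0.405] pointing down, gripper open.
Joint ranges: [-176.03, 176.03], [-82.01, 121.73], [-58.28, 71.71], [-173.87, 95.51], [-174.79, -0.11], [-173.66, 173.66]. Speed limits (degrees/s): [136.94, 136.94, 172.46, 180, 180, 180].

## Interface

Orientations are given as a 3x3 rotation matrix whose columns are the frame's x, y, z axes.
In Python, from cell import manip gives the robot as it stands. Calls block until the motion is done:
- manip.move_ptp(position, orientation): joint-space move of the TCP to a pose.
- manip.move_straight(position, ori=None, v=0.15, force_limit=None): straight line of the TCP; ori=None keeps the orientation; v is the mean speed in m/s. With force_limit (N) it stops when the force on the tool has changed by that much, and returns True; else False.
- manip.set_joints(angles): joint-space move.
- manip.move_gripper(opening, effort=None): finger opening in m; effort is the grip in N (None keeps the last); returns when the fingers have stopped.
- manip.sleep(seconds).
- manip.inverse_kinematics(position, orientation): joint angles nearest the present ones, or None.
- manip.get_obs(): the state.
- manip.camera(name): name is "scene" or "top"; returns a dict with "pixels" (420x560x3 uint8, red, green, blue), "camera_matrix" (3x3 intrinsics, pixels), "dist" ([k1, k2, p1, p2, k3] as OpenCV has them; the pictures are not rectified), "world_from_camera" (4x4, takes a point from camera to world coordinates). Camera axes: x right, y down, z forward; pixel columns grow to the right and rows downward; lengths in m; the calibration is good to about 2 mm. A picture is of the moment at which its call begins. There is no depth.
A pose or a line that the arm cannot do raises manip.MotionError and nothing moves.
- manip.close_job(): hands the job in; it is judged then, once.
The state is a dict: "t": time; "q": joint angles; "qd": joint speeds; "joint_efforts": joint torques, N m; "tool_pos": TCP position; "tcp_rot": TCP orientation; "contact_force": force on the tool from outside, world axes, zero at the start; "ft_torque": the same for the moment, N m; "width": finger opening in m; "finger_force": force on a finger pad.
Only numpy, scipy, OpenCV 4.12 (cv2) and the standard library are available. Lean on these libraries where they do the work, as an engineer would, in place of code of your own. Each camera call takes 0.05 s, during which the arm holds its last target. There are 200 camera calls.

## Task

Take the blue cup off the sloping drainer, press it mouth down and level onto the round sprung pad of the glass rinser until the pad is fully down, and keep it down for about a second. Then stand the cup gently, mouth down, wholly on the round cork mat and let go. The porcelain is thin: grip it lightly, never bang or jam it, and leave the white cup and the other things where they are.

Things in the scene. Friction and masses are not known exactly. Their poses are not given: they have to be found in the camera images.
- blue_cup: thin blue handleless porcelain cup, 64 mm across at the mouth, 57 mm at 55 mm from it, 80 mm tall, 130 g. Origin: centre of the mouth; z along its axis from mouth to foot (up when mouth down). On the drainer it is mouth down, leaning 30 degrees. It cracks if both finger pads together press it with over 100 N (50 N a pad), or if pressed on anything else with over 50 N.
- white_cup: white cup of the same shape and size in the drainer's other place; leave it there. Origin and axes as for the blue cup.
- drainer: fixed drainer: white board 120x290 mm, tilted 30 degrees about its y axis, low edge towards -x. Origin on the table below the board's centre, which is 60 mm up. The cups stand square on the board, 65 mm to either side of the origin along y. On their low side a 10 mm lip and a steel rail (8 mm thick, along y, 35 mm off the board) hold them; their sides are free.
- rinser: fixed steel glass rinser, 150 x 150 mm, body 22 mm high; origin at the centre of its underside. A round black pad, 96 mm across, stands over its centre on a spring.
- valve (a joint): travel of the rinser's sprung pad in m: 0 up, 0.010 fully down on its stop. It takes 2.4 N to start it and 6.4 N to hold it fully down. Its stop is hard: reach it at 15 mm/s or slower, or the knock may crack the cup.
- valve_top (a point): centre of the pad's top face, 44 mm above the table when up and 34 mm when fully down.
- mat: fixed round cork mat, 150 mm across, 5 mm thick; origin at the centre of its underside, on the table.
- mandarin: loose mandarin, 58 mm, bystander; origin at its underside.
- red_jar: loose red-capped spice jar, 45 mm across, 106 mm tall, bystander; origin at its underside.
- tub: loose white tub, 72 mm across, 71 mm tall, bystander; origin at its underside.
- tin: loose red tin, 58 mm across, 72 mm tall, bystander; origin at its underside.
Not all that is in view belongs to the job. What is shaped like the blue_cup but purple is not meant.

How it is judged (in metres and radians):
On the way, in this order (a step that is already met when the one before it is completed fails the run):
1. the blue cup is lifted clear of the drainer (distance of blue_cup from where it was at the start of the episode above 0.08 m and contact force between blue_cup and drainer below 0.05 N), for 0.1 s.
2. the blue cup, mouth down and level (within 0.15 rad), over the pad (centres within 20 mm), holds the pad fully down (at least 9 mm) for half a second (value of joint valve above 0.009 m and angle between blue_cup's own z axis and vertical below 0.15 rad and horizontal distance between blue_cup and valve_top below 0.02 m and z of blue_cup in the frame of valve_top below 0.006 m and contact force between blue_cup and rinser above 2 N), for 0.5 s.
At the end, for the whole second after the job is handed in: The blue cup stands at rest, mouth down (within 0.06 rad), on the cork mat with its centre within 45 mm of the mat's centre, so that the whole rim is on the cork; the rinser's pad is up again (within 2 mm) (horizontal distance between blue_cup and mat below 0.045 m and z of blue_cup in the frame of mat between 0.002 and 0.009 m and angle between blue_cup's own z axis and vertical below 0.06 rad and linear speed of blue_cup below 0.02 m/s and contact force between blue_cup and mat above 0.3 N and value of joint valve below 0.002 m); the robot touches nothing.
It fails at once if the blue cup is squeezed with more than 100 N (both finger pads together) (contact force between blue_cup and the fingers above 100 N).
It fails at once if the blue cup is pressed on or struck against the rinser, mat, drainer or white cup with more than 50 N (contact force between blue_cup and rinser above 50 N or contact force between blue_cup and mat above 50 N or contact force between blue_cup and drainer above 50 N or contact force between blue_cup and white_cup above 50 N).
It fails at once if the white cup is shifted more than 20 mm (distance of white_cup from where it was at the start of the episode above 0.02 m).
It fails at once if a bystander (mandarin, spice jar, tub, tin) is shifted more than 20 mm (distance of any of mandarin, red_jar, tub, tin from where it was at the start of the episode above 0.02 m).
It also fails if it takes over 59 s, if anything falls off the work surface, if the arm or the gripper's body presses on something with over 40 N, if the wrist force passes 120 N, or if a joint passes its speed limit or range.

## Working session

There is one attempt and no reset: what is moved stays moved. The work goes in short steps, each a Python script; the robot and the scene stay as the last script left them, time stands still between calls to the robot, and variables do not carry over. Pictures are saved under pics/ and viewed, at most 10 in all, crops included, and the job is handed in when it is done.

```bash
mkdir -p pics; ls; python3 - <<'E'
from cell import manip
import cv2,pickle
d={n:manip.camera(n) for n in("scene","top")}
pickle.dump(d,open('c0.pkl','wb'))
for n in d:
    cv2.imwrite(f'pics/{n}0.png',d[n]["pixels"][:,:,::-1])
    print(n,d[n]["camera_matrix"],d[n]["dist"],d[n]["world_from_camera"])
print(manip.get_obs())
E
```

```text
pics
scene [[380.23723699   0.         280.62300946]
 [  0.         380.23723699 213.52150172]
 [  0.           0.           1.        ]] [0.00777443 0.         0.         0.         0.        ] [[-7.71300921e-01 -4.75665611e-01  4.22891376e-01  1.02462279e-01]
 [-6.36470113e-01  5.75566562e-01 -5.13448077e-01  5.62390642e-01]
 [ 8.27457880e-04 -6.65180697e-01 -7.46681965e-01  1.01209926e+00]
 [ 0.00000000e+00  0.00000000e+00  0.00000000e+00  1.00000000e+00]]
top [[493.37976685   0.         278.481525  ]
 [  0.         493.37976685 217.54569549]
 [  0.           0.           1.        ]] [0.02775788 0.         0.         0.         0.        ] [[-0.01907237 -0.99528066  0.09514541  0.46697809]
 [-0.99976391  0.01997559  0.0085496  -0.05574657]
 [-0.01040984 -0.09495989 -0.99542667  1.51478215]
 [ 0.          0.          0.          1.        ]]
{'t': 0.1, 'q': array([-5.82633565e+01,  2.05888475e+01,  6.39701874e-01, -1.54074579e-02,
       -7.01352505e+01, -1.65047212e+01]), 'qd': array([ 0.02102197, -0.1876459 ,  0.11335726,  0.03106604, -0.00072172,
       -0.08580158]), 'joint_efforts': array([-6.38040674e-04, -5.84164345e+01,  2.93754065e+01,  7.01557070e+00,
        1.01825219e-02, -5.01000056e-05]), 'tool_pos': array([ 0.17726895, -0.65114449,  0.40381154]), 'tcp_rot': array([[-9.64894269e-01, -2.62638034e-01, -5.59716643e-04],
       [-2.62638571e-01,  9.64893290e-01,  1.38576649e-03],
       [ 1.76111848e-04,  1.48412132e-03, -9.99998883e-01]]), 'contact_force': array([ 1.63776238, -0.04865386, -0.17401324]), 'ft_torque': array([ 0.08337997, -0.05259719, -0.03811292]), 'finger_force': 0.0, 'width': 0.08749620662968022}
```

View pics/scene0.png

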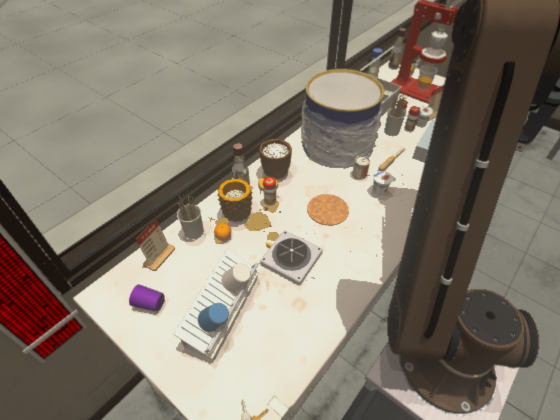

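View pics/top0.png

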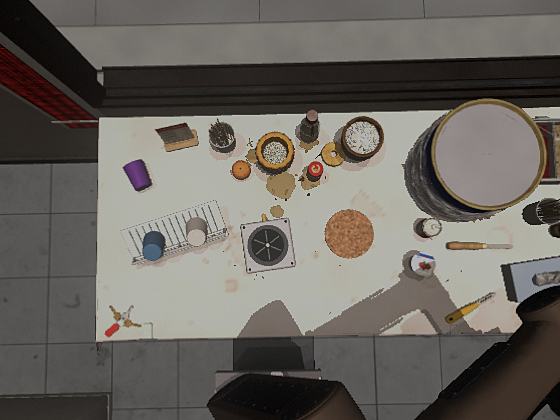

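The scene view shows the blue cup at about (213,317), the white cup at (238,277), the rinser at (291,255) and the mat at (328,209). In the top view they are at (153,246), (196,232), (268,245) and (349,234). The drainer is yawed about 18°. Next I'll get numbers from colour masks.

```bash
cat > h.py <<'E'
import numpy as np,cv2
def ray(c,uv):
    p=cv2.undistortPoints(np.array([[uv]],float),c["camera_matrix"],np.array(c["dist"]))[0,0]
    T=np.array(c["world_from_camera"]);d=T[:3,:3]@[p[0],p[1],1];return T[:3,3],d/np.linalg.norm(d)
def onz(c,uv,z):
    o,d=ray(c,uv);return o+d*(z-o[2])/d[2]
def tri(rs):
    A=0;b=0
    for o,d in rs:
        P=np.eye(3)-np.outer(d,d);A=A+P;b=b+P@o
    x=np.linalg.solve(A,b);return x,[np.linalg.norm((np.eye(3)-np.outer(d,d))@(x-o)) for o,d in rs]
def blob(c,lo,hi,box):
    m=cv2.inRange(cv2.cvtColor(c["pixels"],cv2.COLOR_RGB2HSV),lo,hi)
    k=np.zeros_like(m);x0,y0,x1,y1=box;k[y0:y1,x0:x1]=m[y0:y1,x0:x1]
    cs,_=cv2.findContours(k,cv2.RETR_EXTERNAL,cv2.CHAIN_APPROX_NONE)
    h=cv2.convexHull(max(cs,key=cv2.contourArea));M=cv2.moments(h)
    return (M['m10']/M['m00'],M['m01']/M['m00']),cv2.contourArea(h),cv2.boundingRect(h)
BLUE=((95,90,30),(118,255,255))
E
python3 - <<'E'
import pickle;from h import *
d=pickle.load(open('c0.pkl','rb'));t,s=d['top'],d['scene']
b={}
for n,bt,bs,lo,hi in[('blue',(125,220,180,270),(185,295,240,340),*BLUE),
  ('mat',(315,200,385,265),(295,185,360,230),(4,90,60),(22,255,255)),
  ('pad',(245,223,291,268),(268,232,315,272),(0,0,0),(180,255,110))]:
    x=blob(t,lo,hi,bt);y=blob(s,lo,hi,bs);print(n,x,y,tri([ray(t,x[0]),ray(s,y[0])]))
    z={'blue':.09,'mat':.005,'pad':.044}[n];print(onz(t,x[0],z),onz(s,y[0],z))
for uv in[(121,231),(218,200)]:print(uv,onz(t,uv,.09))
a=cv2.resize(t['pixels'][190:275,105:305],None,fx=4,fy=4,interpolation=cv2.INTER_CUBIC)
b=cv2.resize(s['pixels'][230:360,165:330],None,fx=2,fy=2,interpolation=cv2.INTER_CUBIC)
im=np.zeros((600,800,3),np.uint8);im[:340,:800]=a;im[340:600,:330]=b
cv2.imwrite('pics/z.png',im[:,:,::-1])
E
```

```text
blue ((151.1503416856492, 251.44646924829158), 219.5, (143, 244, 18, 16)) ((217.8766404199475, 312.62139107611546), 254.0, (209, 304, 19, 18)) (array([0.51095125, 0.31465792, 0.13048212]), [np.float64(0.00011290532646101002), np.float64(0.00011290532646106909)])
[0.51232763 0.32556631 0.09      ] [0.52960683 0.30321703 0.09      ]
mat ((348.7655028186943, 233.40161847608655), 1833.0, (325, 209, 49, 49)) ((327.5776641091219, 209.08030690537083), 977.5, (307, 194, 42, 31)) (array([ 0.55857605, -0.25732305,  0.00068121]), [np.float64(5.39115232167205e-05), np.float64(5.391152321662686e-05)])
[ 0.55826826 -0.25677503  0.005     ] [ 0.55667459 -0.25379542  0.005     ]
pad ((267.4725689027561, 244.97659906396257), 1282.0, (248, 225, 41, 41)) ((291.2734319943622, 252.77307963354474), 709.5, (276, 239, 32, 29)) (array([ 0.52733187, -0.00788356,  0.02728836]), [np.float64(0.0006218841762211119), np.float64(0.0006218841762212643)])
[ 0.52613566 -0.00875386  0.044     ] [0.52064946 0.00210524 0.044     ]
(121, 231) [0.57319136 0.41307909 0.09      ]
(218, 200) [0.65803819 0.13169052 0.09      ]
```

View pics/z.png

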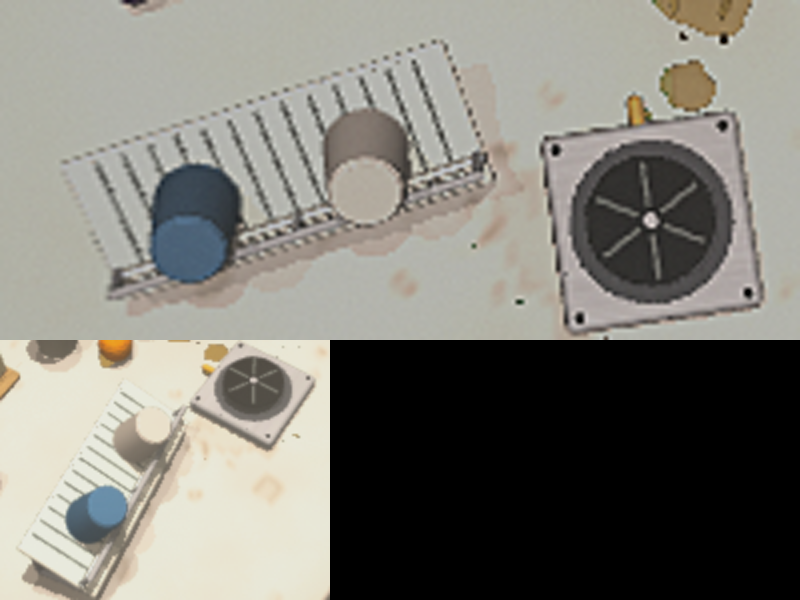

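The blob caught the lit foot disc in both views, so the foot centre is (0.511, 0.315, 0.1305). The drainer yaw is about 16.5° from its top edge. The pad and mat positions are good enough too. I'll go for the grasp.

```bash
cat >> h.py <<'E'
a=np.radians(16.5)
yd=np.array([-np.sin(a),np.cos(a),0]);xd=np.array([np.cos(a),np.sin(a),0])
n=np.array([0,0,np.cos(np.pi/6)])-.5*xd
FOOT=np.array([.511,.3147,.1305])
def rot(z,y): return np.column_stack([np.cross(y,z),y,z])
RG=[rot(-n,yd),rot(-n,-yd)]
E
python3 - <<'E'
from cell import manip;from h import *
G=FOOT-.025*n;P=G+.159*n;A=P+.09*n
q=[manip.inverse_kinematics(A,R) for R in RG];print(q)
i=min((i for i in(0,1) if q[i] is not None),key=lambda i:abs(np.array(q[i])[5]))
print(i)
manip.move_ptp(A,RG[i]);print(manip.get_obs()['t'])
c={k:manip.camera(k) for k in('scene','top')}
cv2.imwrite('pics/pre.png',np.hstack([cv2.resize(c['scene']['pixels'][200:380,120:320],(400,360)),cv2.resize(c['top']['pixels'][150:330,80:280],(400,360))])[:,:,::-1])
E
```

```text
[None, None]Traceback (most recent call last):
  File "<stdin>", line 4, in <module>
ValueError: min() iterable argument is empty
```

```bash
python3 - <<'E'
from cell import manip;from h import *
from scipy.spatial.transform import Rotation as Ro
G=FOOT-.025*n
for back in(0,.03,.05,.09):
  for s in (1,-1):
    r=[]
    for tilt in(30,20,10,0,-10,-20,-30,-40):   # tool leans about drainer y; 30 = along cup axis
      z=-(np.cos(np.radians(tilt))*np.array([0,0,1])-np.sin(np.radians(tilt))*xd)
      q=manip.inverse_kinematics(G-(.159+back)*z,rot(z,s*yd)); r.append(None if q is None else np.round(q).astype(int).tolist())
    print(back,s,r)
E
```

```text
0 1 [None, [52, 13, -47, 41, -17, -164], [53, 17, -29, 10, -36, -134], [50, 21, -17, 0, -51, -123], [46, 27, -7, -5, -65, -117], [44, 32, 2, -9, -78, -114], [42, 38, 11, -12, -90, -112], [40, 44, 19, -15, -102, -112]]
0 -1 [None, [52, 13, -47, 41, -17, 16], [53, 17, -29, 10, -36, 46], [50, 21, -17, 0, -51, 57], [46, 27, -7, -5, -65, 63], [44, 32, 2, -9, -78, 66], [42, 38, 11, -12, -90, 68], [40, 44, 19, -15, -102, 68]]
0.03 1 [None, [55, 10, -45, 33, -23, -157], [53, 14, -28, 9, -40, -134], [50, 20, -16, 0, -55, -123], [46, 26, -5, -5, -68, -117], [43, 32, 5, -9, -81, -114], [41, 38, 14, -12, -94, -113], [40, 45, 23, -15, -105, -112]]
0.03 -1 [None, [55, 10, -45, 33, -23, 23], [53, 14, -28, 9, -40, 46], [50, 20, -16, 0, -55, 57], [46, 26, -5, -5, -68, 63], [43, 32, 5, -9, -81, 66], [41, 38, 14, -12, -94, 67], [40, 45, 23, -15, -105, 68]]
0.05 1 [None, [56, 8, -43, 29, -26, -155], [54, 13, -27, 9, -43, -133], [50, 19, -14, 0, -57, -123], [46, 25, -3, -5, -71, -117], [43, 31, 7, -9, -84, -114], [41, 38, 17, -12, -96, -113], [39, 45, 26, -15, -108, -113]]
0.05 -1 [None, [56, 8, -43, 29, -26, 25], [54, 13, -27, 9, -43, 47], [50, 19, -14, 0, -57, 57], [46, 25, -3, -5, -71, 63], [43, 31, 7, -9, -84, 66], [41, 38, 17, -12, -96, 67], [39, 45, 26, -15, -108, 67]]
0.09 1 [None, [58, 4, -40, 25, -33, -151], [54, 10, -24, 8, -48, -133], [50, 17, -11, 0, -62, -123], [46, 24, 0, -5, -76, -118], [43, 31, 11, -9, -88, -115], [40, 39, 22, -12, -101, -113], [39, 47, 33, -15, -113, -113]]
0.09 -1 [None, [58, 4, -40, 25, -33, 29], [54, 10, -24, 8, -48, 47], [50, 17, -11, 0, -62, 57], [46, 24, 0, -5, -76, 62], [43, 31, 11, -9, -88, 65], [40, 39, 22, -12, -101, 67], [39, 47, 33, -15, -113, 67]]
```

The 30° tool lean is out of reach. I'll grasp with the tool leaning 10° instead, still closing along drainer y. At the rinser and mat the tool will then lean −20° so the cup stands level.

```bash
cat >> h.py <<'E'
def tool(tilt,az):   # tool leaning back toward robot by tilt, in vertical plane of azimuth az; closing line horizontal
    t=np.radians(tilt);x=np.array([np.cos(az),np.sin(az),0]);y=-np.array([-np.sin(az),np.cos(az),0])
    return rot(-(np.cos(t)*np.array([0,0,1])-np.sin(t)*x),y)
GR=FOOT-.025*n
PAD=np.array([.526,-.009,.044]);MAT=np.array([.558,-.2565,.005])
def tcp(g,R,back=0): return g-(.159+back)*R[:,2]
E
python3 - <<'E'
from cell import manip;from h import *
for P,az in((PAD,0.),(MAT,-.43)):
  for h in(.055,.2): 
    R=tool(-20,az);print(manip.inverse_kinematics(tcp(P+[0,0,h],R),R))
R=tool(10,a)
manip.move_ptp(tcp(GR,R,.09),R);print(manip.get_obs()['t'])
c={k:manip.camera(k) for k in('scene','top')}
cv2.imwrite('pics/pre.png',np.hstack([cv2.resize(c['scene']['pixels'][200:380,120:320],(400,360)),cv2.resize(c['top']['pixels'][150:330,80:280],(400,360))])[:,:,::-1])
E
```

```text
[ 16.30792986  26.38679747 -11.72303754  -5.82151071 -71.23623841
  76.50604676]
[ 16.31720034  18.94185796  -2.48502104  -5.51812683 -87.8379897
  74.82768739]
[ -9.65834009  35.5937436   -1.0140485   -5.30865498 -72.83361115
  77.45825523]
[ -9.65268511  28.43880106   6.96482126  -5.07680512 -87.90561556
  76.06797948]
3.6583
```

View pics/pre.png

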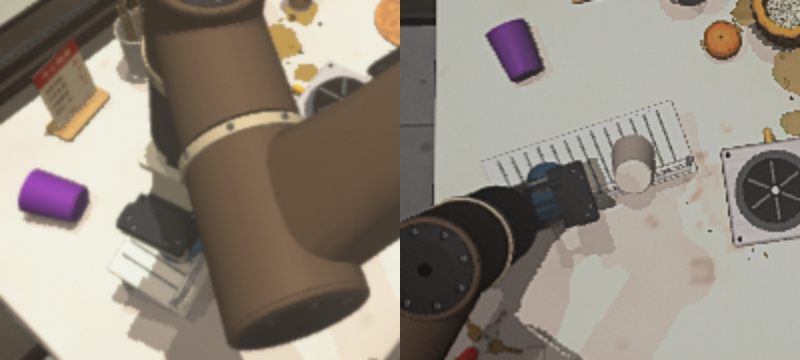

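The gripper straddles the blue cup, seen in the right half at (545,190), with its near finger body at (577,192). The white cup is clear. Descending now.

```bash
python3 - <<'E'
from cell import manip;from h import *
R=tool(10,a)
print(manip.move_straight(tcp(GR,R),v=.06,force_limit=6))
o=manip.get_obs();print(o['t'],o['tool_pos']-tcp(GR,R),o['contact_force'])
manip.move_gripper(.064,10);manip.move_gripper(.03,20)
o=manip.get_obs();print(o['t'],o['width'],o['finger_force'],o['contact_force'],o['ft_torque'])
E
```

```text
False
5.4083 [5.13153608e-05 1.00088019e-04 4.09200940e-04] [ 0.84398984 -0.25823086  0.09011381]
6.325 0.059851358317319345 19.937433277373202 [ 0.12568544  0.28972565 -0.30775113] [-0.18207964  0.76208939  0.06008691]
```

```bash
python3 - <<'E'
from cell import manip;from h import *
p=manip.get_obs()['tool_pos']
manip.move_straight(p+[0,0,.15],v=.08)
o=manip.get_obs();print(o['t'],o['width'],o['finger_force'],o['contact_force'])
R=tool(-20,0.)
manip.move_ptp(tcp(PAD+[0,0,.055+.09],R),R)
o=manip.get_obs();print(o['t'],o['width'],o['finger_force'],o['contact_force'])
c={k:manip.camera(k) for k in('scene','top')}
import pickle;pickle.dump(c,open('c1.pkl','wb'))
cv2.imwrite('pics/over.png',np.hstack([cv2.resize(c['scene']['pixels'][150:350,170:370],(400,400)),cv2.resize(c['top']['pixels'][150:350,150:350],(400,400))])[:,:,::-1])
E
```

```text
8.35 0.059297370678461074 19.908625968382694 [-0.72693827 -0.55098382 -1.6706906 ]
9.6167 0.059543823828954165 19.911208146368153 [-0.27365204  0.41493718 -0.57421174]
```

View pics/over.png

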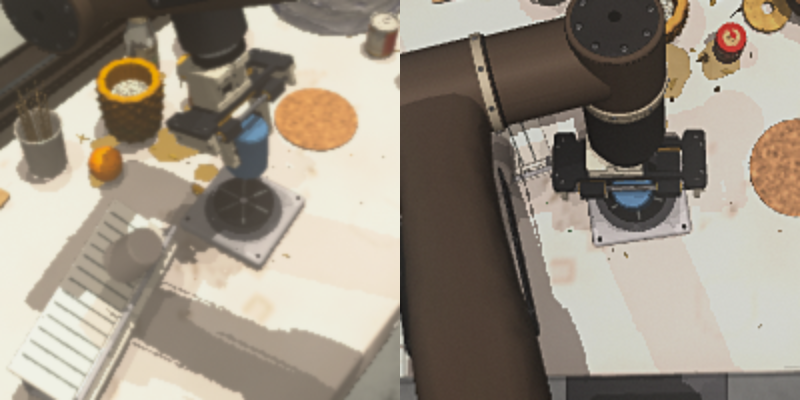

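The cup is held upright above the pad: scene crop cup (250,150) over hub (243,203), top crop cup (632,195) over the pad's upper half, which fits parallax. Now pressing slowly.

```bash
python3 - <<'E'
from cell import manip;from h import *
R=tool(-20,0.)
def st(m):
    o=manip.get_obs();print(m,round(o['t'],2),'dz',o['tool_pos'][2]-tcp(PAD+[0,0,.055],R)[2],o['contact_force'].round(2),o['ft_torque'].round(2),round(o['width'],4))
manip.move_straight(tcp(PAD+[0,0,.055+.010],R),R,v=.05);manip.sleep(.2);st('near')
print(manip.move_straight(tcp(PAD+[0,0,.055-.020],R),R,v=.006,force_limit=11));st('hit')
manip.sleep(.6);st('h1')
c={k:manip.camera(k) for k in('scene','top')}
manip.sleep(.6);st('h2')
cv2.imwrite('pics/press.png',np.hstack([cv2.resize(c['scene']['pixels'][190:290,240:340],(400,400),interpolation=2),cv2.resize(c['top']['pixels'][190:290,220:320],(400,400),interpolation=2)])[:,:,::-1])
E
```

```text
near 11.67 dz 0.010181621769710408 [-0.2   0.36 -1.7 ] [-0.09 -1.19 -0.05] 0.0597
True
hit 15.28 dz -0.014549828228523493 [0.83 0.76 4.26] [ 0.01 -0.58 -0.12] 0.0594
h1 15.88 dz -0.01456002604215667 [-0.61  0.4   4.08] [ 0.15 -0.26 -0.14] 0.0596
h2 16.57 dz -0.014574296865006275 [0.4  1.32 4.99] [ 0.11 -0.27 -0.16] 0.0599
```

View pics/press.png

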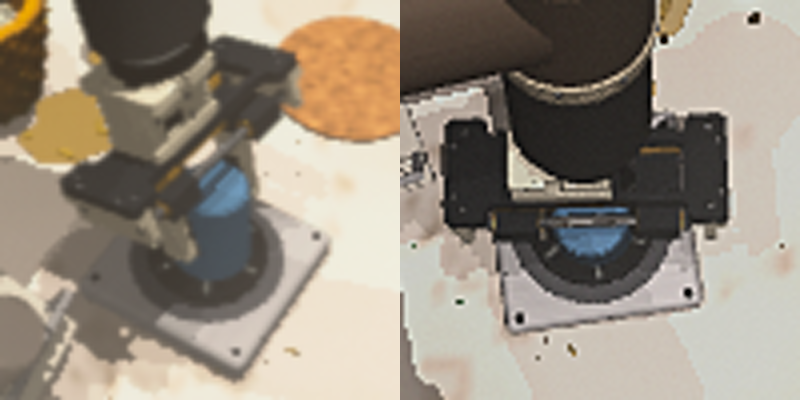

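The cup sits level and roughly central on the pad: scene (220,240), pad around (205,260). The static force change of about 6.4 N is marginal for full travel, so I'll push a little more.

```bash
python3 - <<'E'
from cell import manip;from h import *
R=tool(-20,0.)
def st(m):
    f=[];
    for _ in range(5): o=manip.get_obs();f.append(o['contact_force']);manip.sleep(.05)
    print(m,round(o['t'],2),'dz',o['tool_pos'][2]-tcp(PAD+[0,0,.055],R)[2],np.mean(f,0).round(2),o['ft_torque'].round(2),round(o['width'],4))
st('0')
for k in range(4):
    p=manip.get_obs()['tool_pos']
    h=manip.move_straight(p-[0,0,.001],R,v=.006,force_limit=14);st(k)
    if h: break
manip.sleep(.8);st('end')
E
```

```text
0 16.77 dz -0.014556272679308951 [0.33 1.03 4.84] [ 0.09 -0.3  -0.13] 0.0594
0 17.38 dz -0.014735449493521735 [1.2  0.94 9.79] [ 0.05 -0.05 -0.1 ] 0.0595
1 17.88 dz -0.014786533922715034 [ 0.31  1.11 10.94] [ 0.15  0.26 -0.16] 0.0596
2 18.38 dz -0.014820898860009812 [ 0.77  0.99 11.76] [ 0.09  0.33 -0.18] 0.0598
3 18.88 dz -0.014811795221010227 [ 0.06  1.19 12.01] [ 0.19  0.33 -0.13] 0.0595
end 19.93 dz -0.014810837370522079 [ 0.32  1.25 11.95] [ 0.15  0.33 -0.14] 0.0595
```

Hard stop confirmed: force rises to about 13.7 N with no further travel, and it was held for well over a second. Now the mat.

```bash
python3 - <<'E'
from cell import manip;from h import *
import pickle
t=pickle.load(open('c0.pkl','rb'))['top']
print('jar',onz(t,(315,170),.106),'tin',onz(t,(428,226),.072),'tub',onz(t,(421,262),.071))
R=tool(-20,0.)
def st(m):
    o=manip.get_obs();print(m,round(o['t'],2),'dz',o['tool_pos'][2]-tcp(MAT+[0,0,.050],R)[2],o['contact_force'].round(2),round(o['width'],4),round(o['finger_force'],1))
p=manip.get_obs()['tool_pos']
manip.move_straight(p+[0,0,.03],R,v=.03)
manip.move_straight(p+[0,0,.12],R,v=.1);st('up')
manip.move_straight(tcp(MAT+[0,0,.050+.10],R),R,v=.12);st('over')
manip.move_straight(tcp(MAT+[0,0,.050+.010],R),R,v=.05);manip.sleep(.2);st('near')
c={k:manip.camera(k) for k in('scene','top')}
cv2.imwrite('pics/mat.png',np.hstack([cv2.resize(c['scene']['pixels'][150:250,270:370],(400,400),interpolation=2),cv2.resize(c['top']['pixels'][180:280,300:400],(400,400),interpolation=2)])[:,:,::-1])
E
```

```text
jar [ 0.73759854 -0.15186408  0.106     ] tin [ 0.5713701  -0.47885735  0.072     ] tub [ 0.46726463 -0.45394222  0.071     ]
up 22.21 dz 0.14849896212656577 [-0.04 -0.16 -2.23] 0.0596 19.9
over 24.48 dz 0.10022395564970726 [-0.56 -0.24 -0.89] 0.0598 19.9
near 26.62 dz 0.010146228009160513 [-0.24 -0.1  -2.43] 0.0596 19.9
```

View pics/mat.png

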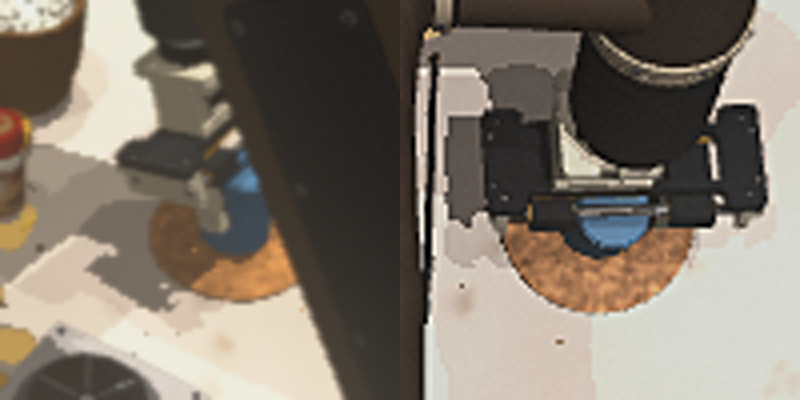

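The cup hovers over the mat's middle: top crop cup (610,230), mat about (598,220). Lowering, releasing and backing off.

```bash
python3 - <<'E'
from cell import manip;from h import *
R=tool(-20,0.)
def st(m):
    o=manip.get_obs();print(m,round(o['t'],2),'dz',o['tool_pos'][2]-tcp(MAT+[0,0,.050],R)[2],o['contact_force'].round(2),round(o['width'],4),round(o['finger_force'],1));return o
h=manip.move_straight(tcp(MAT+[0,0,.050-.012],R),R,v=.007,force_limit=4);print(h);manip.sleep(.3);o=st('down')
if h:
    manip.move_gripper(.066,10);manip.sleep(.3);manip.move_gripper(.088);manip.sleep(.2);st('open')
    p=manip.get_obs()['tool_pos']
    manip.move_straight(p-.10*R[:,2],R,v=.08);st('back')
    p=manip.get_obs()['tool_pos'];manip.move_straight(p+[-.05,.15,.08],R,v=.15)
    manip.sleep(.3);st('away')
    c={k:manip.camera(k) for k in('scene','top')}
    cv2.imwrite('pics/end.png',np.hstack([cv2.resize(c['scene']['pixels'][150:350,170:370],(400,400),interpolation=2),cv2.resize(c['top']['pixels'][150:350,230:430],(400,400),interpolation=2)])[:,:,::-1])
E
```

```text
True
down 28.58 dz 0.0005081136389795404 [1.91 0.68 5.78] 0.06 20.1
open 30.11 dz -0.00031432895081476286 [ 0.36  0.25 -0.27] 0.0875 0.0
back 31.51 dz 0.09301380902779643 [-0.43 -0.03 -0.44] 0.0878 0.0
away 33.14 dz 0.1726052197354364 [-0.55  0.15  0.2 ] 0.088 0.0
```

View pics/end.png

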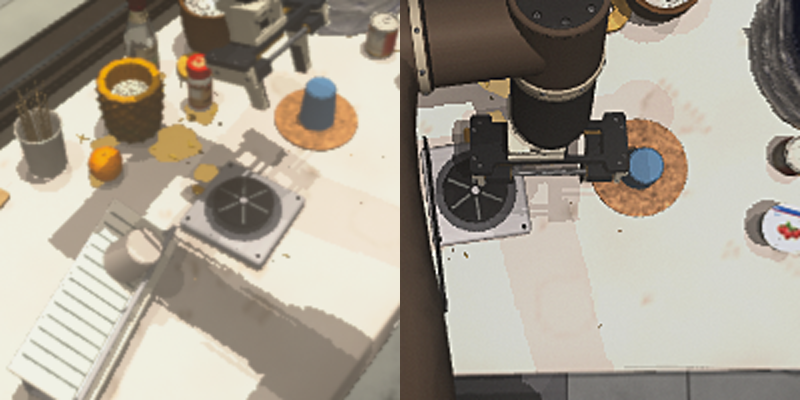

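The cup stands upright in the middle of the mat (scene crop (318,115), top crop (645,168)). The rinser pad is up, the gripper is clear, and the white cup and bystanders look undisturbed. Handing in.

```bash
python3 -c "
from cell import manip
print(manip.close_job())"
```

```text
the job is handed in; nothing more can be done
None
```

The job is handed in: I held the blue cup level on the rinser pad at its stop for over a second, then stood it mouth down on the cork mat and let go; the hand-in call returned no verdict.

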